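# Switch on the try-out rig at a guitar-pick stall

### The arm

A 6-joint arm with a two-finger parallel gripper is mounted at the origin on the work surface. World frame = base frame: x ahead of the robot, y to its left, z up, the work surface at z = 0. Lengths are in m, angles in degrees, forces in N, time in s.
With the tool pointing down it reaches from about 0.375 to 0.9 m from the base axis. Payload 3.1 kg.
Tool frame: the origin (TCP) lies on the centre line of the jaws, within the pads' length; the fingertips stand 25 mm ahead of it and the grasp point (between the pads) lies 6 mm ahead of it; z points along the fingers, y is the line along which they close (so a half turn about z gives the same grasp; the last joint's range is limited). The gripper opens to 87 mm and grips with 3 to 60 N. Pads are 19 mm wide; open, the fingers measure 117 mm over their backs; the gripper's body (75 mm by 190 mm) begins 51 mm behind the grasp point.
Start: joints at [57.439, 30.224, 82.088, -0, 67.689, -10.227], TCP at [0.237, 0.578, 0.248] pointing down, gripper open.
Joint ranges: [-176.69, 176.69], [-43.24, 126.21], [12.49, 139.97], [-82, 262], [0, 151.66], [-163.58, 163.58]. Speed limits (degrees/s): [159.86, 159.86, 180, 180, 180, 180].

### API

Orientations are given as a 3x3 rotation matrix whose columns are the frame's x, y, z axes.
In Python, from rig import bot, cams, models gives the robot as it stands. The module is installed in compiled form; this text tells all that it offers.
- The arm moves only by the shell command python3 -m handwheel 'ROWS' [OPENING]. ROWS is JSON, a list of rows, each a list of 6 numbers: the shift along the world's x, y, z each as a share of 1 m, from -1 to 1, then the turn, a rotation vector about the world's x, y, z each as a share of 2 rad, from -1 to 1. In form: [[dx, dy, dz, wx, wy, wz], ...]. A call has exactly 8 rows; each row is the pose to reach, as a shift and turn from the pose commanded when the call began; what a row does not reach only later rows make up. A row lasts 1/12 s, in which the tool goes at most 41.7 mm and 7.16 degrees, less where a joint would pass 70% of its speed; a pose out of reach is approached as far as the arm can. A call with a number of a shift or a turn outside -1 to 1 is refused whole. A call with a gripper value outside its range is refused whole. OPENING is the opening, from -1 (shut) to 1 (fully open), so that 0 is half open, set as the call begins (- or left out, the last holds). The fingers move at their own pace and stop on an object; the grip force is fixed at half the most. Time passes only in rows, so rows that repeat a pose let the fingers close, or fill a call up. It gives the time, the measured TCP pose, the force, the opening and the grip force at its end, in the units of the state.
- bot.read_state(): the state, without advancing time (a new reading comes with each control period).
- cams.capture(name): name is "scene" or "top" or "wrist"; returns (picture, depth): 480x640x3 uint8, blue, green, red; 480x640 float32, m along the optical axis (not along the pixel's ray), 0 where there is no reading.
- cams.calibration(name): a dict with "mtx" (3x3 intrinsics, pixels), "dist_coeffs" ([k1, k2, p1, p2, k3] as OpenCV has them; the pictures are not rectified), "R" (3x3) and "t" (3): a world point X has camera coordinates R X + t; the wrist camera has in their place "tool_from_camera" (4x4, takes a point from camera to tool coordinates, whose origin is the TCP and whose axes are the flange's). Camera axes: x right, y down, z forward; pixel columns grow to the right and rows downward; lengths in m; the calibration is good to about 2 mm. A picture is of the moment at which its call begins: read the wrist's pose just before it. calibration takes no time and is no camera call.
- bot.hand_in(): hands the job in; it is judged then, once.
Trained networks look in the newest picture that a camera, given by its name, has taken for a name from the list of things; names that differ only in an ending like _2 or _b are one class to them, and where a whole thing is asked for, a point or a joint stands for the part that bears it (a point fixed in the world has none). Each returns a list of dicts, best first, with "conf" (0 to 1); they miss things now and then, are a little off and sometimes report something else, mostly with a low value. They report only what shows in the picture. A call takes as long as a camera call. They do not tell look-alikes from the thing itself.
- models.spot_in(query, camera): "position" ([column, row] in pixels, amid what is visible of it).
- models.tip_of(query, camera): "position" ([column, row] in pixels: a listed point, or the origin of a listed thing).
The state is a dict: "time_s": time; "joint_positions": joint angles; "qvel": joint speeds; "tau": joint torques, N m; "position": TCP position; "tcp_rot": TCP orientation; "force": force on the tool from outside, world axes, zero at the start; "moment": the same for the moment, N m; "opening": opening from 0.0 (shut) to 1.0 (fully open); "grasp_force": force on a finger pad.
Only numpy, scipy, OpenCV 4.12 (cv2) and the standard library are available. Lean on these libraries where they do the work, as an engineer would, in place of code of your own. Each camera call takes 0.05 s, during which the arm holds its last target. There are 200 camera calls.

### The job

Switch on the stall's try-out rig in signal order, so that the loudspeaker does not thump: with the fingertips press the red power rocker over to on (the half with the white bar, down level until it snaps over and stays), first on the green preamp, then on the grey mixer, and last on the dark amplifier. Leave the mixer's black phantom-power rocker off and the pick dispenser's plunger up. Pick nothing up: every box and everything else on the table stays standing where it is.

Things in the scene. Friction and masses are not known exactly. Their poses are not given: they have to be found in the camera images.
- preamp_power_press (a point): where a finger presses the preamp's red power rocker (30 mm along the box's x, 22 mm wide, in a 3 mm high black frame); panel 45 mm above the table, pivot at x 22, y -40 mm of the box. Point on the face of its half with the white bar, 10 mm from the pivot line, 5 mm in from the end. Off, this half stands up: the point is 8.5 mm above the panel, the end 10 mm; on, it lies level at 5 mm. Axes while off: the box's; x runs from pivot to marked end
- preamp_power (a joint): angle of the preamp's power rocker, rad: 0 = off (at the start), 0.36 = on; it snaps over past the middle (0.18), stays on whichever side it was tipped to, and needs 3 to 5 N on that half to start
- mixer_power_press (a point): where a finger presses the mixer's red power rocker (30 mm along the box's x, 22 mm wide, in a 3 mm high black frame); panel 48 mm above the table, pivot at x 70, y 28 mm of the box. Point on the face of its half with the white bar, 10 mm from the pivot line, 5 mm in from the end. Off, this half stands up: the point is 8.5 mm above the panel, the end 10 mm; on, it lies level at 5 mm. Axes while off: the box's; x runs from pivot to marked end
- mixer_power (a joint): angle of the mixer's power rocker, rad: 0 = off (at the start), 0.36 = on; it snaps over past the middle (0.18), stays on whichever side it was tipped to, and needs 3 to 5 N on that half to start
- mixer_phantom (a joint): angle of the mixer's black rocker (phantom power), same size as the red one and beside it, its pivot 56 mm away on the -y side: 0 = off, 0.36 = on. It must stay off
- amp_power_press (a point): where a finger presses the amplifier's red power rocker (30 mm along the box's x, 22 mm wide, in a 3 mm high black frame); panel 141 mm above the table, pivot at x 22, y -82 mm of the box. Point on the face of its half with the white bar, 10 mm from the pivot line, 5 mm in from the end. Off, this half stands up: the point is 8.5 mm above the panel, the end 10 mm; on, it lies level at 5 mm. Axes while off: the box's; x runs from pivot to marked end
- amp_power (a joint): angle of the amplifier's power rocker, rad: 0 = off (at the start), 0.36 = on; it snaps over past the middle (0.18), stays on whichever side it was tipped to, and needs 3 to 5 N on that half to start
- preamp: preamp: small green metal box, 120 x 150 x 45 mm (x, y, z), five cream knobs along its near side, a black wireless plug on its top left, red rocker on its far right. Origin under its centre, on the table; x to its far side (yaw within 0.3 rad), z up. Loose
- mixer: mixer: grey box with black cheeks, 214 x 192 x 55 mm, panel at 48 mm, rows of white, blue and yellow knobs (12 mm tall), four faders at the near side, a red and a black rocker side by side at the far side. Origin under its centre, on the table; x to its far side (yaw within 0.3 rad), z up. Loose
- amp: desktop guitar amplifier: dark box 160 x 250 x 141 mm, knobs 14 mm tall on the top panel, a black carrying strap on top at the near side (up to 163 mm high), loudspeaker grille on the far side, red rocker at the right end of the panel. Origin under its centre, on the table; x to its far side (yaw within 0.3 rad), z up. Loose
- dispenser: spring push dispenser of guitar picks: clear tube of coloured picks on a black foot of 80 mm diameter, 118 mm tall with its plunger; loose bystander, leave alone. Origin under its centre on the table
- dispenser_plunger (a joint): how far the dispenser's top plunger is pushed down, m (0 up, 0.012 fully down); leave it up
- cradle: wooden phone cradle 85 x 80 mm holding a dark phone, 170 mm tall; loose bystander, leave alone. Origin under its centre on the table
- capo: steel guitar capo lying flat, about 85 x 55 mm, 14 mm high; loose bystander, leave alone. Origin under its centre on the table
- tuner: blue plastic clip-on tuner lying flat, about 60 x 32 mm, 32 mm high; loose bystander, leave alone. Origin under its centre on the table
- pick_bowl: white ceramic bowl of picks, 100 mm across, 42 mm high; loose bystander, leave alone. Origin under its centre on the table
Things that resemble listed ones, but are neither listed nor needed, are in the scene too. What is shaped like the preamp but turquoise is not meant.

How it is judged (in metres and radians):
On the way, in this order (a step that is already met when the one before it is completed fails the run):
1. the preamp is switched on while mixer and amplifier are still off (value of joint preamp_power above 0.27 rad and value of joint each of mixer_power, amp_power below 0.09 rad), for 0.2 s.
2. the mixer is switched on, the preamp staying on and the amplifier still off (value of joint each of preamp_power, mixer_power above 0.27 rad and value of joint amp_power below 0.09 rad), for 0.2 s.
3. the amplifier is switched on last, preamp and mixer staying on (value of joint each of preamp_power, mixer_power, amp_power above 0.27 rad), for 0.2 s.
At the end, for the whole second after the job is handed in: The red rockers of preamp, mixer and amplifier all stand at on (over 0.27 of 0.36 rad), the black phantom rocker is off (under 0.09 rad), the dispenser's plunger is up (under 4 mm pushed), the three boxes are at rest and every box and bystander is within 20 mm of where it started (all of step 3 and value of joint mixer_phantom below 0.09 rad and value of joint dispenser_plunger below 0.004 m and distance of each of preamp, mixer, amp, dispenser, cradle, capo, tuner, pick_bowl from where it was at the start of the episode below 0.02 m and linear speed of each of preamp, mixer, amp below 0.02 m/s); the robot touches nothing.
It fails at once if a switch is pressed out of order: the mixer on before the preamp, or the amplifier on before the mixer or preamp ((value of joint mixer_power above 0.2 rad and value of joint preamp_power below 0.16 rad) or (value of joint amp_power above 0.2 rad and value of joint any of mixer_power, preamp_power below 0.16 rad)).
It fails at once if the mixer's black phantom rocker is tipped over (value of joint mixer_phantom above 0.2 rad).
It fails at once if the dispenser's plunger is pushed (over 6 mm) (value of joint dispenser_plunger above 0.006 m).
It fails at once if a box of the rig is shifted or lifted by more than 20 mm, or tipped by more than 0.12 rad (distance of any of preamp, mixer, amp from where it was at the start of the episode above 0.02 m or angle between any of preamp, mixer, amp's own z axis and vertical above 0.12 rad).
It fails at once if a bystander is moved or lifted by more than 20 mm, or tipped by more than 0.35 rad (distance of any of dispenser, cradle, capo, tuner, pick_bowl from where it was at the start of the episode above 0.02 m or angle between any of dispenser, cradle, capo, tuner, pick_bowl's own z axis and vertical above 0.35 rad).
It also fails if it takes over 56 s, if anything falls off the work surface, if the arm or the gripper's body presses on something with over 40 N, if the wrist force passes 120 N, or if a joint passes its speed limit or range.

## Working session

There is one attempt and no reset: what is moved stays moved. The work goes in short steps, Python scripts to look and compute and a shell command to move; the robot and the scene stay as the last step left them, time stands still between calls to the robot, and variables do not carry over. Pictures are saved under pics/ and viewed, at most 10 in all, crops included, and the job is handed in when it is done.

```bash
mkdir -p pics; cat > h.py <<'E'
import numpy as np, cv2
from rig import bot,cams,models
def ray(cam,px,T=None):
    c=cams.calibration(cam)
    u=cv2.undistortPoints(np.array([[px]],float),np.array(c["mtx"]),np.array(c["dist_coeffs"]))[0,0]
    d=np.array([u[0],u[1],1.])
    if cam=="wrist":
        s=T or bot.read_state(); M=np.array(c["tool_from_camera"]); R=np.array(s["tcp_rot"])
        return R@M[:3,3]+np.array(s["position"]), R@M[:3,:3]@d
    R=np.array(c["R"]);t=np.array(c["t"]); return -R.T@t, R.T@d
def at_z(cam,px,z,T=None):
    o,d=ray(cam,px,T); return o+d*(z-o[2])/d[2]
def by_depth(cam,px,D,T=None):
    o,d=ray(cam,px,T); x,y=map(int,np.round(px)); w=D[max(y-2,0):y+3,max(x-2,0):x+3]; w=w[w>0]
    return o+d*np.median(w) if len(w) else None
def meet(a,b):
    (o1,d1),(o2,d2)=a,b; s=np.linalg.lstsq(np.c_[d1,-d2],o2-o1,rcond=None)[0]
    p,q=o1+s[0]*d1,o2+s[1]*d2; return (p+q)/2,np.linalg.norm(p-q)
E
python3 - <<'E'
from h import *
np.set_printoptions(precision=3,suppress=True)
for c in ("top","scene"):
    im,D=cams.capture(c); cv2.imwrite(f"pics/{c}.png",im); np.save(f"{c}.npy",D)
    for q in ("preamp_power_press","mixer_power_press","amp_power_press","preamp","mixer","amp","dispenser","cradle"):
        for r in models.tip_of(q,c)[:3]:
            print(c,q,np.round(r["position"]),round(r["conf"],2),by_depth(c,r["position"],D))
s=bot.read_state();print(s["time_s"],s["tcp_rot"],s["position"],s["opening"])
E
```

```text
top preamp_power_press [460. 260.] 0.6 [ 0.464 -0.345  0.052]
top preamp_power_press [518. 376.] 0.54 [ 0.21  -0.475  0.051]
top preamp_power_press [537. 219.] 0.49 [ 0.561 -0.524  0.052]
top mixer_power_press [147. 222.] 0.71 [0.536 0.361 0.057]
top mixer_power_press [312. 204.] 0.43 [ 0.568 -0.013  0.14 ]
top amp_power_press [212. 153.] 0.57 [0.705 0.228 0.027]
top amp_power_press [348. 177.] 0.46 [ 0.624 -0.086  0.148]
top preamp [514. 208.] 0.96 [ 0.588 -0.474  0.045]
top preamp [442. 279.] 0.94 [ 0.421 -0.305  0.046]
top preamp [484. 365.] 0.81 [ 0.231 -0.401  0.046]
top mixer [165. 260.] 0.62 [0.449 0.313 0.06 ]
top amp [310. 206.] 0.73 [ 0.564 -0.009  0.14 ]
top dispenser [306. 272.] 0.56 [ 0.427 -0.004  0.118]
top cradle [143. 221.] 0.72 [0.536 0.37  0.057]
top cradle [425. 148.] 0.62 [ 0.731 -0.273  0.012]
scene preamp_power_press [168. 182.] 0.62 [ 0.198 -0.485  0.047]
scene preamp_power_press [118. 270.] 0.47 [ 0.552 -0.522  0.053]
scene preamp_power_press [200. 242.] 0.38 [ 0.46  -0.347  0.052]
scene mixer_power_press [494. 257.] 0.47 [0.535 0.36  0.054]
scene amp_power_press [303. 260.] 0.48 [ 0.626 -0.09   0.151]
scene preamp [222. 248.] 0.82 [ 0.477 -0.293  0.045]
scene preamp [191. 201.] 0.78 [ 0.29  -0.403  0.05 ]
scene preamp [133. 299.] 0.69 [ 0.635 -0.465  0.048]
scene mixer [466. 252.] 0.77 [0.509 0.303 0.048]
scene amp [340. 292.] 0.87 [ 0.675 -0.016  0.104]
scene cradle [211. 352.] 0.58 [ 0.787 -0.268  0.069]
0.9 [[-0.925  0.38   0.   ]
 [ 0.38   0.925  0.   ]
 [-0.     0.    -1.   ]] [0.237 0.578 0.248] 1.0023637075170453
```

View pics/top.png

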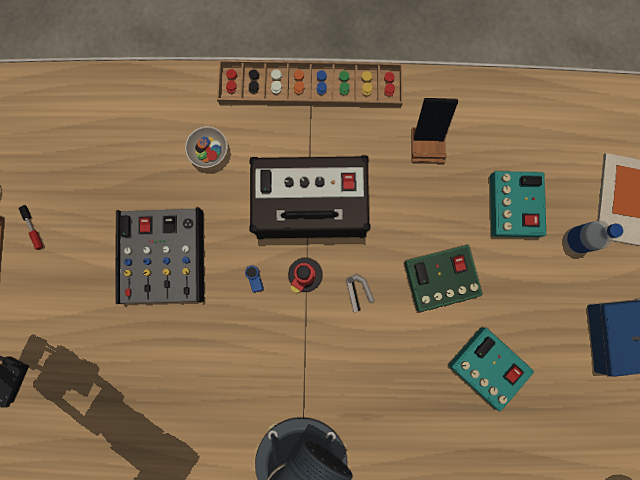

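View pics/scene.png

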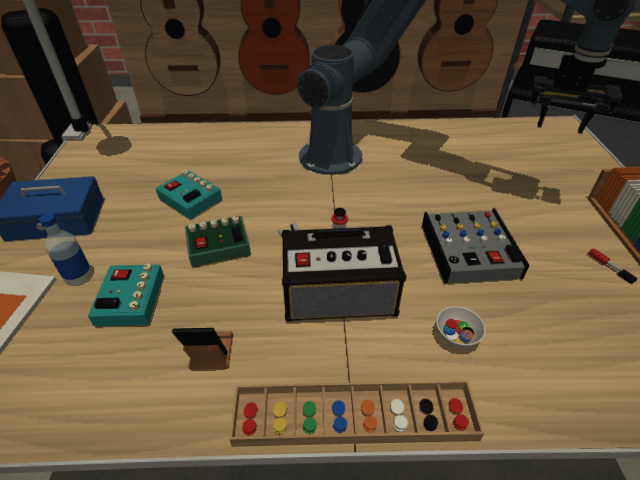

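The look-alikes for the preamp in the top picture are green (442,279), turquoise (518,205) and turquoise (490,367). Only (442,279) is green, so that one is meant. The mixer is at (160,257) with its red rocker at (145,225), left of the black one (169,225). The amp rocker is at (348,181). Next I'll enlarge these and measure the rockers.

```bash
python3 - <<'E'
from h import *
np.set_printoptions(precision=4,suppress=True)
T=cv2.imread("pics/top.png");S=cv2.imread("pics/scene.png")
def red(im,c,r=14):
    h=cv2.cvtColor(im,cv2.COLOR_BGR2HSV); m=((h[...,0]<8)|(h[...,0]>172))&(h[...,1]>140)&(h[...,2]>70)
    n,l,st,ce=cv2.connectedComponentsWithStats(m.astype(np.uint8))
    k=min((k for k in range(1,n) if st[k,4]>25),key=lambda k:np.hypot(*(ce[k]-c)))
    q=(l==k).astype(np.uint8); p=cv2.findContours(q,0,2)[0][0]
    return ce[k],cv2.minAreaRect(p)
for n,ct,cs,z in (("preamp",(460,264),(200,242),.05),("mixer",(145,225),(494,257),.053),("amp",(348,181),(303,260),.146)):
    a,ra=red(T,ct);b,rb=red(S,cs)
    p,e=meet(ray("top",a),ray("scene",b))
    box=cv2.boxPoints(ra); w=np.array([at_z("top",x,z)[:2] for x in box])
    print(n,a,b,"meet",p,e,"top@z",at_z("top",a,z),"scene@z",at_z("scene",b,z),"\n",w, [np.degrees(np.arctan2(*(w[(i+1)%4]-w[i])[::-1])) for i in range(2)])
c=[T[y-40:y+40,x-45:x+45] for x,y in ((460,264),(145,225),(348,181))]+[S[y-40:y+40,x-45:x+45] for x,y in ((200,242),(494,257),(303,260))]
c=[cv2.resize(x,(266,236),interpolation=3) for x in c]
cv2.imwrite("pics/crop.png",np.vstack([np.hstack(c[:3]),np.hstack(c[3:])]))
E
```

```text
preamp [459.3906 263.5156] [200.5517 241.8621] meet [ 0.4568 -0.3461  0.0484] 0.0035320442801700575 top@z [ 0.4564 -0.3439  0.05  ] scene@z [ 0.4581 -0.3474  0.05  ] 
 [[ 0.4699 -0.3285]
 [ 0.4764 -0.3508]
 [ 0.445  -0.3594]
 [ 0.4386 -0.3371]] [np.float64(-73.84830420567528), np.float64(-164.7865201443611)]
mixer [144.4331 224.9134] [494.9896 256.0938] meet [0.5286 0.3666 0.0505] 0.0027426588779440046 top@z [0.5286 0.3672 0.053 ] scene@z [0.5312 0.3636 0.053 ] 
 [[0.5441 0.3807]
 [0.5445 0.3576]
 [0.5149 0.3558]
 [0.5145 0.3789]] [np.float64(-88.96863035184043), np.float64(-176.59398557913278)]
amp [348.069  181.4552] [302.377  258.4836] meet [ 0.6164 -0.0897  0.1444] 0.003738158427612539 top@z [ 0.616  -0.0877  0.146 ] scene@z [ 0.6179 -0.0915  0.146 ] 
 [[ 0.6317 -0.0769]
 [ 0.6322 -0.0978]
 [ 0.6024 -0.0982]
 [ 0.6019 -0.0774]] [np.float64(-88.71701596077799), np.float64(-179.16643146635764)]
```

View pics/crop.png

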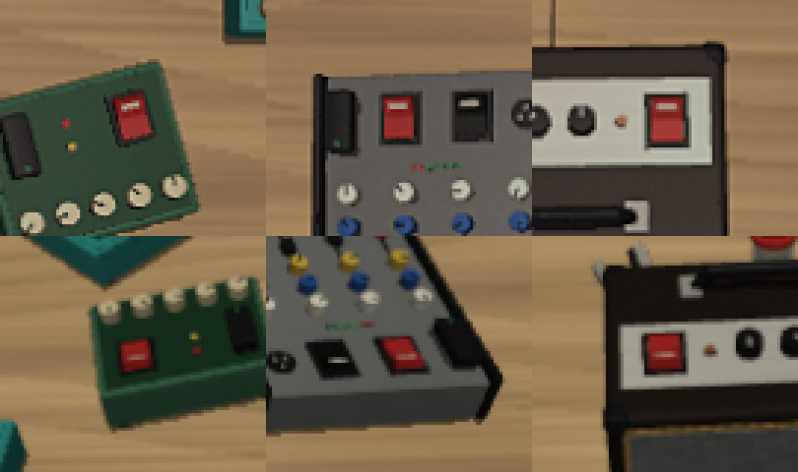

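The crop confirms the green preamp. On all three red rockers the white bar is on the far half, with the rockers raised at that end (off). Moving now, with the jaws closing. The first stop is above the mixer for a wrist look.

```bash
python3 -m handwheel '[[0.213,-0.228,0.05,0,0,0.195],[0.213,-0.228,0.05,0,0,0.195],[0.213,-0.228,0.05,0,0,0.195],[0.213,-0.228,0.05,0,0,0.195],[0.213,-0.228,0.05,0,0,0.195],[0.213,-0.228,0.05,0,0,0.195],[0.213,-0.228,0.05,0,0,0.195],[0.213,-0.228,0.05,0,0,0.195]]' -1
cat > w.py <<'E'
import sys
from h import *
np.set_printoptions(precision=4,suppress=True)
n,q,z,x0,y0=sys.argv[1],sys.argv[2],*map(float,sys.argv[3:6])
s=bot.read_state(); im,D=cams.capture("wrist"); cv2.imwrite(f"pics/{n}.png",im)
print("pos",s["position"],s["time_s"],"open",s["opening"],"y-axis yaw",np.degrees(np.arctan2(s["tcp_rot"][1][1],s["tcp_rot"][0][1])))
for r in models.tip_of(q,"wrist")[:3]: print(q,np.round(r["position"]),round(r["conf"],2),at_z("wrist",r["position"],z+.0085,s),"depth",by_depth("wrist",r["position"],D,s))
h=cv2.cvtColor(im,cv2.COLOR_BGR2HSV); m=((h[...,0]<8)|(h[...,0]>172))&(h[...,1]>140)&(h[...,2]>60)
for c in cv2.findContours(m.astype(np.uint8),0,2)[0]:
    if cv2.contourArea(c)<150: continue
    r=cv2.minAreaRect(c); p=at_z("wrist",r[0],z+.006,s)
    if np.hypot(p[0]-x0,p[1]-y0)>.05: continue
    w=np.array([at_z("wrist",b,z+.006,s)[:2] for b in cv2.boxPoints(r)]); e=[w[1]-w[0],w[2]-w[1]]
    print("red px",np.round(r[0]),"world",p,"sizes",[np.linalg.norm(v) for v in e],"yaws mod90",[np.degrees(np.arctan2(v[1],v[0]))%90 for v in e],"depth pt",by_depth("wrist",r[0],D,s))
E
python3 w.py w1 mixer_power_press .048 .53 .366
```

```text
time_s: 1.57
position: [0.4527, 0.3477, 0.2984]
tcp_rot: [[-1.0, 0.001, 0.002], [0.001, 1.0, -0.0], [-0.002, -0.0, -1.0]]
force: [-0.1, 0.4, 0.7]
opening: 0.481
grasp_force: 0.0
pos [0.4527 0.3477 0.2984] 1.5667 open 0.48140956280873926 y-axis yaw 89.92228418775922
mixer_power_press [244. 374.] 0.71 [0.6697 0.252  0.0565] depth [0.4506 0.3226 0.3346]
mixer_power_press [334. 278.] 0.64 [0.5394 0.3628 0.0565] depth [0.5392 0.3628 0.057 ]
red px [336. 269.] world [0.529  0.3647 0.054 ] sizes [np.float64(0.023416209634307607), np.float64(0.03410944940299857)] yaws mod90 [np.float64(89.92724052017819), np.float64(1.1488785507839725)] depth pt [0.5292 0.3647 0.0536]
```

View pics/w1.png

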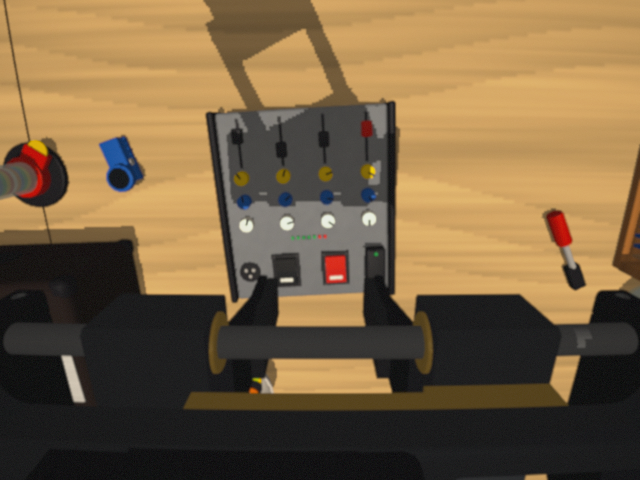

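The wrist view shows the mixer's red rocker at (336,269), with its white-bar half at (335,277), the robot-far half, and the black rocker left of it at (287,268). The height of 57 mm matches. On to the preamp.

```bash
python3 -m handwheel '[[0.047,-0.29,0,0,0,0],[0.047,-0.29,0,0,0,0],[0.047,-0.29,0,0,0,0],[0.047,-0.29,0,0,0,0],[0.047,-0.29,0,0,0,0],[0.047,-0.29,0,0,0,0],[0.047,-0.29,0,0,0,0],[0.047,-0.29,0,0,0,0]]' | sed -n 1,2p
python3 -m handwheel '[[-0.08,-0.308,0,0,0,0.135],[-0.08,-0.308,0,0,0,0.135],[-0.08,-0.308,0,0,0,0.135],[-0.08,-0.308,0,0,0,0.135],[-0.08,-0.308,0,0,0,0.135],[-0.08,-0.308,0,0,0,0.135],[-0.08,-0.308,0,0,0,0.135],[-0.08,-0.308,0,0,0,0.135]]' | sed -n 1,3p
python3 w.py w2 preamp_power_press .045 .457 -.346
```

```text
time_s: 2.33
position: [0.499, 0.0546, 0.2977]
time_s: 3.0
position: [0.417, -0.2489, 0.2976]
tcp_rot: [[-0.964, -0.267, 0.0], [-0.267, 0.964, 0.0], [-0.001, 0.0, -1.0]]
pos [ 0.417  -0.2489  0.2976] 3.0 open 0.007495013126943122 y-axis yaw 105.49511770334713
preamp_power_press [ 59. 256.] 0.88 [ 0.5557 -0.5214  0.0535] depth [ 0.5558 -0.5216  0.0532]
preamp_power_press [224. 223.] 0.8 [ 0.4657 -0.3439  0.0535] depth [ 0.4655 -0.3437  0.0543]
red px [224. 212.] world [ 0.4553 -0.346   0.051 ] sizes [np.float64(0.024861519526792563), np.float64(0.0323837910797376)] yaws mod90 [np.float64(15.337508912844058), np.float64(11.68108300289057)] depth pt [ 0.4555 -0.3462  0.0503]
```

```bash
python3 -m handwheel '[[0.05,-0.0955,-0.08,0,0,0],[0.05,-0.0955,-0.08,0,0,0],[0.05,-0.0955,-0.08,0,0,0],[0.05,-0.0955,-0.12,0,0,0],[0.05,-0.0955,-0.16,0,0,0],[0.05,-0.0955,-0.198,0,0,0],[0.05,-0.0955,-0.198,0,0,0],[0.05,-0.0955,-0.198,0,0,0]]'
python3 -c "
from h import *
im,_=cams.capture('wrist');cv2.imwrite('pics/w3.png',im)"
```

```text
time_s: 3.77
position: [0.4667, -0.3404, 0.0971]
tcp_rot: [[-0.963, -0.268, -0.005], [-0.268, 0.963, 0.006], [0.003, 0.007, -1.0]]
force: [0.5, -0.5, 0.5]
opening: 0.006
grasp_force: 0.0
```

View pics/w3.png

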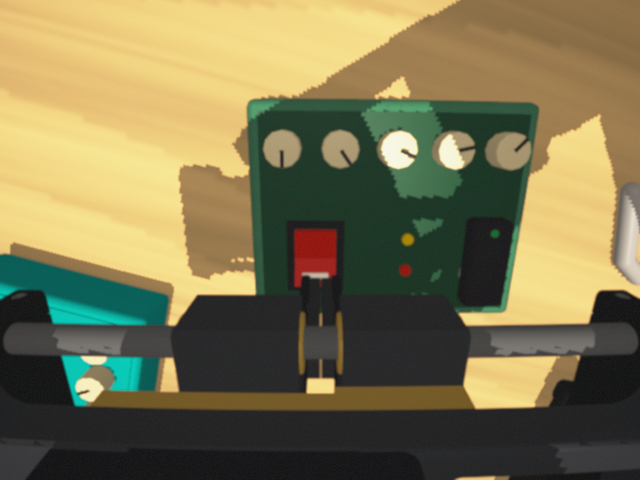

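The wrist view shows the closed fingertips at (320,280), just over the white bar at (315,275) of the green preamp's rocker, so they are aligned. Pressing slowly.

```bash
python3 -m handwheel '[[0,0,-0.01,0,0,0],[0,0,-0.014,0,0,0],[0,0,-0.016,0,0,0],[0,0,-0.018,0,0,0],[0,0,-0.02,0,0,0],[0,0,-0.022,0,0,0],[0,0,-0.024,0,0,0],[0,0,-0.024,0,0,0]]'
```

```text
time_s: 4.48
position: [0.4675, -0.3435, 0.0755]
tcp_rot: [[-0.964, -0.267, 0.0], [-0.267, 0.964, -0.0], [-0.0, -0.0, -1.0]]
force: [0.7, 0.1, 0.8]
opening: 0.004
grasp_force: 0.5
```

```bash
python3 -m handwheel '[[0,0,-0.001,0,0,0],[0,0,-0.002,0,0,0],[0,0,-0.002,0,0,0],[0,0,-0.002,0,0,0],[0,0,-0.002,0,0,0],[0,0,-0.002,0,0,0],[0,0,-0.002,0,0,0],[0,0,-0.002,0,0,0]]'
python3 -m handwheel '[[0,0,0.03,0,0,0],[-0.03,0.01,0.07,0,0,0],[-0.05,0.05,0.11,0,0,0],[-0.05,0.09,0.15,0,0,0],[-0.05,0.097,0.19,0,0,0],[-0.05,0.097,0.224,0,0,0],[-0.05,0.097,0.224,0,0,0],[-0.05,0.097,0.224,0,0,0]]'
python3 w.py w4 preamp_power_press .045 .457 -.346
python3 -c "
import cv2;a=cv2.imread('pics/w2.png')[160:280,160:320];b=cv2.imread('pics/w4.png')[160:280,160:320]
cv2.imwrite('pics/c4.png',cv2.resize(cv2.hconcat([a,b]),(800,300),interpolation=3))"
```

```text
time_s: 5.15
position: [0.4675, -0.3436, 0.0753]
tcp_rot: [[-0.964, -0.267, 0.0], [-0.267, 0.964, -0.001], [-0.0, -0.001, -1.0]]
force: [-1.2, 1.5, 12.1]
opening: 0.007
grasp_force: 6.2
time_s: 5.82
position: [0.4192, -0.247, 0.3031]
tcp_rot: [[-0.963, -0.268, 0.008], [-0.268, 0.963, -0.008], [-0.006, -0.01, -1.0]]
force: [0.2, -0.9, -0.2]
opening: 0.001
grasp_force: 0.0
pos [ 0.4192 -0.247   0.3031] 5.8167 open 0.0006874287346289329 y-axis yaw 105.56145896590384
preamp_power_press [ 64. 253.] 0.77 [ 0.5593 -0.521   0.0535] depth [ 0.5592 -0.5209  0.0536]
preamp_power_press [225. 219.] 0.61 [ 0.4674 -0.3448  0.0535] depth [ 0.4684 -0.3454  0.0505]
preamp_power_press [504. 249.] 0.4 [ 0.4162 -0.0337  0.0535] depth [ 0.4215 -0.0174  0.0265]
red px [226. 207.] world [ 0.4548 -0.3464  0.051 ] sizes [np.float64(0.025229285504927115), np.float64(0.031543906417385324)] yaws mod90 [np.float64(15.490680647741527), np.float64(11.78583789321784)] depth pt [ 0.4549 -0.3465  0.0505]
```

View pics/c4.png

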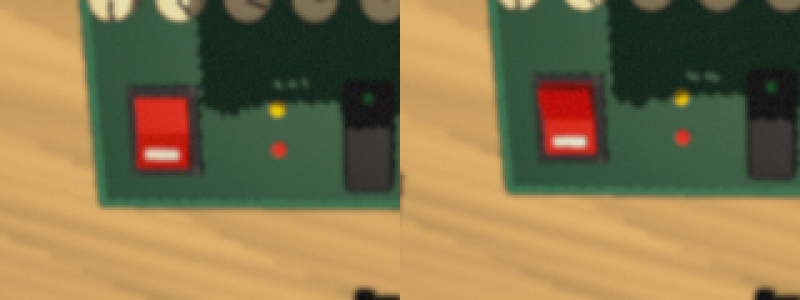

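The crop (before left, after right) shows the shading swapped between the halves, and the white-bar half is now at 50.5 mm, so the preamp is on. Now the mixer.

```bash
python3 -m handwheel '[[0.083,0.2965,0,0,0,-0.125],[0.083,0.2965,0,0,0,-0.125],[0.083,0.2965,0,0,0,-0.125],[0.083,0.2965,0,0,0,-0.125],[0.083,0.2965,0,0,0,-0.125],[0.083,0.2965,0,0,0,-0.125],[0.083,0.2965,0,0,0,-0.125],[0.083,0.2965,0,0,0,-0.125]]' | sed -n 1,2p
python3 -m handwheel '[[0.04,0.314,0,0,0,0],[0.04,0.314,0,0,0,0],[0.04,0.314,0,0,0,0],[0.04,0.314,0,0,0,0],[0.04,0.314,0,0,0,0],[0.04,0.314,0,0,0,0],[0.04,0.314,0,0,0,0],[0.04,0.314,0,0,0,0]]' | sed -n 1,3p
python3 -m handwheel '[[0,0,-0.03,0,0,0],[0,0,-0.06,0,0,0],[0,0,-0.1,0,0,0],[0,0,-0.14,0,0,0],[0,0,-0.17,0,0,0],[0,0,-0.19,0,0,0],[0,0,-0.195,0,0,0],[0,0,-0.195,0,0,0]]'
python3 -c "
from h import *
im,_=cams.capture('wrist');cv2.imwrite('pics/w5.png',im)"
```

```text
time_s: 6.58
position: [0.4999, 0.0533, 0.2951]
time_s: 7.25
position: [0.5398, 0.3675, 0.294]
tcp_rot: [[-1.0, -0.022, -0.004], [-0.022, 1.0, -0.001], [0.004, -0.0, -1.0]]
time_s: 7.92
position: [0.5384, 0.3626, 0.0983]
tcp_rot: [[-1.0, -0.02, -0.008], [-0.02, 1.0, -0.004], [0.008, -0.003, -1.0]]
force: [0.3, 0.2, 0.3]
opening: -0.0
grasp_force: 0.0
```

View pics/w5.png

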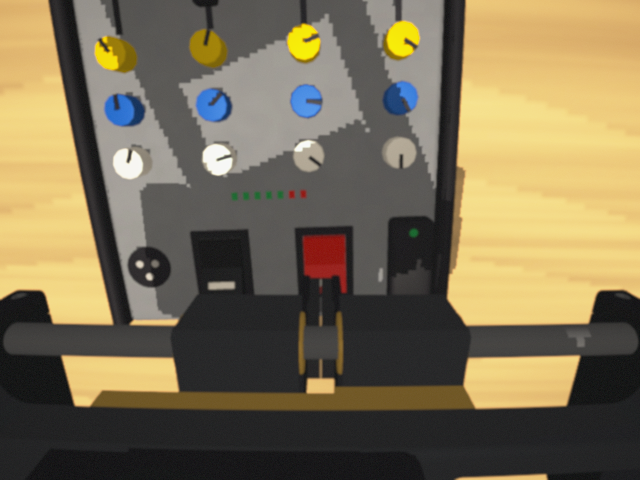

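The fingertips (320,282) cover the white bar of the mixer's red rocker at (325,265), well clear of the black one at (221,265). Pressing.

```bash
python3 -m handwheel '[[0,0,-0.01,0,0,0],[0,0,-0.014,0,0,0],[0,0,-0.017,0,0,0],[0,0,-0.02,0,0,0],[0,0,-0.023,0,0,0],[0,0,-0.025,0,0,0],[0,0,-0.026,0,0,0],[0,0,-0.027,0,0,0]]'
python3 -m handwheel '[[0,0,0,0,0,0],[0,0,0,0,0,0],[0,0,0,0,0,0],[0,0,0,0,0,0],[0,0,0,0,0,0],[0,0,0,0,0,0],[0,0,0,0,0,0],[0,0,0,0,0,0]]'
python3 -m handwheel '[[0,0,0.03,0,0,0],[0,0,0.06,0,0,0],[0,0,0.1,0,0,0],[-0.03,0,0.14,0,0,0],[-0.06,-0.01,0.18,0,0,0],[-0.087,-0.014,0.22,0,0,0],[-0.087,-0.014,0.22,0,0,0],[-0.087,-0.014,0.22,0,0,0]]' | sed -n 1,2p
python3 w.py w6 mixer_power_press .048 .53 .366
python3 -c "
import cv2;a=cv2.imread('pics/w1.png')[220:310,240:400];b=cv2.imread('pics/w6.png')[220:310,240:400]
cv2.imwrite('pics/c6.png',cv2.resize(cv2.hconcat([a,b]),(800,225),interpolation=3))"
```

```text
time_s: 8.63
position: [0.5411, 0.3643, 0.0782]
tcp_rot: [[-1.0, -0.02, 0.002], [-0.02, 1.0, 0.0], [-0.002, 0.0, -1.0]]
force: [-3.3, -2.8, 17.9]
opening: 0.008
grasp_force: 9.2
time_s: 9.3
position: [0.5411, 0.3643, 0.0783]
tcp_rot: [[-1.0, -0.02, 0.002], [-0.02, 1.0, 0.001], [-0.002, 0.001, -1.0]]
force: [-1.1, -1.8, 11.6]
opening: 0.005
grasp_force: 6.2
time_s: 9.97
position: [0.4522, 0.3509, 0.301]
pos [0.4522 0.3509 0.301 ] 9.9667 open 0.0030672959516315603 y-axis yaw 91.2508596101361
mixer_power_press [330. 272.] 0.73 [0.5333 0.3651 0.0565] depth [0.5345 0.3652 0.0536]
red px [330. 266.] world [0.5263 0.3645 0.054 ] sizes [np.float64(0.02243372843731389), np.float64(0.03055619534310465)] yaws mod90 [np.float64(1.1771385790650442), np.float64(2.2013398634928705)] depth pt [0.5261 0.3645 0.0544]
```

View pics/c6.png

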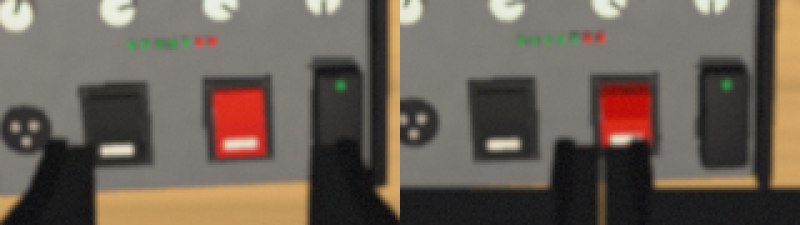

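The crop shows the mixer's red rocker with its shading swapped and its bar half at 53.5 mm, so it is on. The black rocker is unchanged. Next is the amp.

```bash
python3 -m handwheel '[[0.02,-0.2,0.064,0,0,0],[0.02,-0.3,0.064,0,0,0],[0.02,-0.3,0.064,0,0,0],[0.02,-0.3,0.064,0,0,0],[0.02,-0.3,0.064,0,0,0],[0.02,-0.3,0.064,0,0,0],[0.02,-0.3,0.064,0,0,0],[0.02,-0.3,0.064,0,0,0]]' | sed -n 1,2p
python3 -m handwheel '[[0.027,-0.13,0,0,0,0],[0.027,-0.13,0,0,0,0],[0.027,-0.13,0,0,0,0],[0.027,-0.13,0,0,0,0],[0.027,-0.13,0,0,0,0],[0.027,-0.13,0,0,0,0],[0.027,-0.13,0,0,0,0],[0.027,-0.13,0,0,0,0]]' | sed -n 1,2p
python3 w.py w7 amp_power_press .141 .616 -.089
```

```text
time_s: 10.73
position: [0.4746, 0.0453, 0.3588]
time_s: 11.4
position: [0.5, -0.0783, 0.359]
pos [ 0.5    -0.0783  0.359 ] 11.4 open 0.006670907338956177 y-axis yaw 91.26775345460537
```

```bash
python3 -m handwheel '[[0.06,-0.01,0,0,0,0],[0.06,-0.01,0,0,0,0],[0.06,-0.01,0,0,0,0],[0.06,-0.01,0,0,0,0],[0.06,-0.01,0,0,0,0],[0.06,-0.01,0,0,0,0],[0.06,-0.01,0,0,0,0],[0.06,-0.01,0,0,0,0]]' | sed -n 1,2p
python3 w.py w8 amp_power_press .141 .616 -.089
```

```text
time_s: 12.17
position: [0.5598, -0.0896, 0.3599]
pos [ 0.5598 -0.0896  0.3599] 12.1667 open 0.009494548733950224 y-axis yaw 91.16217157285352
amp_power_press [320. 272.] 0.85 [ 0.6249 -0.0885  0.1495] depth [ 0.6248 -0.0885  0.1498]
red px [319. 263.] world [ 0.616  -0.0898  0.147 ] sizes [np.float64(0.02236032840472239), np.float64(0.033120242281018474)] yaws mod90 [np.float64(1.1794119575240813), np.float64(1.6187028477325818)] depth pt [ 0.6161 -0.0898  0.1467]
```

```bash
python3 -m handwheel '[[0.03,0.001,0,0,0,0],[0.066,0.001,-0.02,0,0,0],[0.066,0.001,-0.06,0,0,0],[0.066,0.001,-0.1,0,0,0],[0.066,0.001,-0.13,0,0,0],[0.066,0.001,-0.15,0,0,0],[0.066,0.001,-0.163,0,0,0],[0.066,0.001,-0.163,0,0,0]]'
python3 -m handwheel '[[0,0,-0.008,0,0,0],[0,0,-0.013,0,0,0],[0,0,-0.017,0,0,0],[0,0,-0.02,0,0,0],[0,0,-0.023,0,0,0],[0,0,-0.026,0,0,0],[0,0,-0.028,0,0,0],[0,0,-0.028,0,0,0]]'
```

```text
time_s: 12.93
position: [0.6241, -0.0883, 0.1928]
tcp_rot: [[-1.0, -0.02, -0.007], [-0.02, 1.0, 0.002], [0.007, 0.003, -1.0]]
force: [-0.3, 0.6, -0.2]
opening: 0.007
grasp_force: 0.0
time_s: 13.6
position: [0.6273, -0.0891, 0.1713]
tcp_rot: [[-1.0, -0.02, 0.003], [-0.02, 1.0, -0.001], [-0.003, -0.001, -1.0]]
force: [-3.0, 0.5, 12.2]
opening: 0.002
grasp_force: 5.9
```

```bash
python3 -m handwheel '[[0,0,0,0,0,0],[0,0,0.03,0,0,0],[0,0,0.07,0,0,0],[-0.02,0,0.11,0,0,0],[-0.05,0,0.15,0,0,0],[-0.066,-0.001,0.19,0,0,0],[-0.066,-0.001,0.191,0,0,0],[-0.066,-0.001,0.191,0,0,0]]'
python3 -m handwheel '[[0,0,0,0,0,0],[0,0,0,0,0,0],[0,0,0,0,0,0],[0,0,0,0,0,0],[0,0,0,0,0,0],[0,0,0,0,0,0],[0,0,0,0,0,0],[0,0,0,0,0,0]]' | sed -n 1,2p
python3 w.py w9 amp_power_press .141 .616 -.089
python3 -c "
from h import *
a=cv2.imread('pics/w8.png')[220:310,240:400];b=cv2.imread('pics/w9.png')[220:310,240:400]
im,_=cams.capture('top');s=im[100:330,80:520]
cv2.imwrite('pics/c9.png',np.vstack([cv2.resize(cv2.hconcat([a,b]),(700,196),interpolation=3),cv2.resize(s,(700,366))]))"
```

```text
time_s: 14.27
position: [0.5611, -0.0904, 0.3644]
tcp_rot: [[-1.0, -0.02, 0.009], [-0.02, 1.0, -0.003], [-0.009, -0.004, -1.0]]
force: [-0.3, -0.1, -0.2]
opening: 0.002
grasp_force: 0.0
time_s: 14.93
position: [0.5605, -0.0899, 0.3592]
pos [ 0.5605 -0.0899  0.3592] 14.9333 open 0.005973964072069295 y-axis yaw 91.16119046728961
amp_power_press [320. 274.] 0.93 [ 0.628  -0.0883  0.1495] depth [ 0.629  -0.0883  0.1471]
red px [319. 262.] world [ 0.6146 -0.09    0.147 ] sizes [np.float64(0.022277759836872364), np.float64(0.03405749593071848)] yaws mod90 [np.float64(1.1726531753946148), np.float64(1.6162955086638469)] depth pt [ 0.6147 -0.09    0.1468]
```

View pics/c9.png

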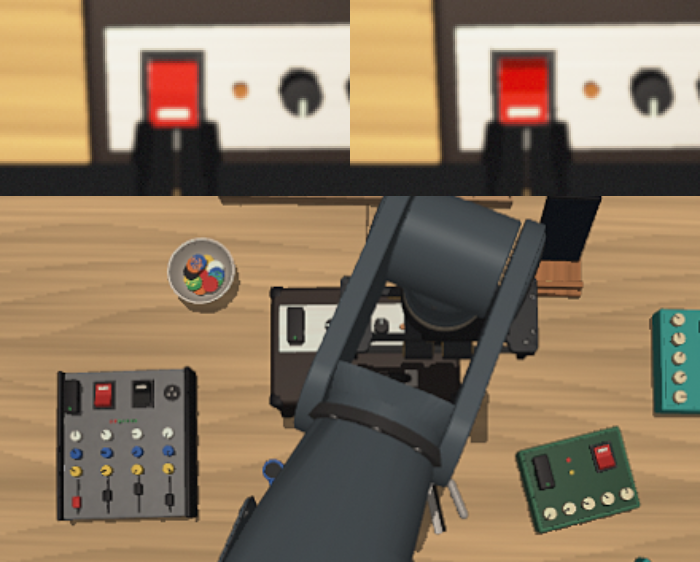

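The amp rocker's shading has swapped too, so it is on. Mixer and preamp still show on, everything stands in place, and the arm is clear. Handing in.

```bash
python3 -c "
from rig import bot
print(bot.hand_in())"
```

```text
the job is handed in; nothing more can be done
None
```

I switched on the preamp, mixer and amplifier in that order and handed the job in. The last pictures show all three red rockers on, the phantom rocker off and nothing visibly moved. The arm hid the dispenser in the final picture, so I did not check its plunger, but I pressed nothing near it.

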